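# Pry the sensor cover of a bench controller loose

### The job

Pick up the flat-bladed opener, slip its blade into the notch under the front edge of the white bench unit's snap-fit cover, and pry that edge up until it has sprung out past both side catches. Leave the loosened cover resting tilted on the catches and lay the opener back down on the bench. Do not touch the cover with the gripper, and leave the pointed probe, which has the same handle, where it is.

Things in the scene. Friction and masses are not known exactly. Their poses are not given: they have to be found in the camera images.
- unit: White bench controller, fixed, 148 x 150 x 65 mm high. Origin on the bench under its cover's centre; -x points out of the front face (x = -53 mm), where the notch is; back (dark display, three keys) at x = +95, sides y = +-75 mm. Two grey spring catches, each 18 mm long (x = -31 to -13), hook 4.5 mm over the cover's side edges (catch y = 37 to 52 mm either side, top z = 75 mm).
- notch (a point): In the notch, just under the middle of the cover's front edge: x = -40, y = 0, z = 51 mm on the unit, same axes. The notch is a gap 48 mm wide (y) in the front rim (x = -53 to -42), open to front and above. Floor z = 43 mm, cover's underside z = 60 mm; clear space for a blade, 48 mm wide, runs on under the cover to x = +30 mm. A blade enters level along +x.
- cover: Snap-fit cover: grey plate with dark slots, 80 x 84 x 5 mm, flush in the unit's top (z = 60 to 65 mm). It pivots on its back edge, held in the unit. Origin: middle of that edge's underside; axes as the unit's when seated; front edge x = -80. Prying takes 3 to 4 N at the front edge, 4 to 6 N 20 mm further in; with that edge up 20 mm the catches spring in under it and it rests tilted 13 degrees.
- opener: Hand tool flat on the bench: grey bar handle with dark bands, x = -55 to +25 mm, 20 mm wide (y), z = 0 to 26 mm; straight flat steel blade 18 mm wide, 3 mm thick, at z = 13 mm, reaching to x = +80. Mass 60 to 120 g. Origin under the handle, 25 mm behind its front end: a good place to grip across (along y). x points to the blade tip.
- blade_tip (a point): Middle of the opener's blade end: x = +80, y = 0, z = 13 mm in the opener's frame, same axes.
- probe: Bystander: a probe with the opener's handle but a thin round steel rod (5 mm diameter) instead of the flat blade. Size, origin and axes as the opener. Lies 110 mm or more from the opener, on either side.
Not all that is in view belongs to the job. Leave any blue look-alike of the unit alone.

How it is judged:
By the outcome, as a careful person would: the job done as asked, in the order asked, and still so for the second after the job is handed in, with the robot touching nothing.
It also fails if it takes over 54 s, if anything falls off the work surface, if the arm or the gripper's body presses on something with over 40 N, if the wrist force passes 120 N, or if a joint passes its speed limit or range.

### The arm

A 7-joint arm with a two-finger parallel gripper is mounted at the origin on the work surface. World frame = base frame: x ahead of the robot, y to its left, z up, the work surface at z = 0. Lengths are in mm, angles in rad, forces in N, time in s.
With the tool pointing down it reaches from about 400 to 850 mm from the base axis. Payload 4.5 kg.
Tool frame: the origin (TCP) lies on the centre line of the jaws, within the pads' length; the fingertips stand 22 mm ahead of it and the grasp point (between the pads) lies 3 mm ahead of it; z points along the fingers, y is the direction in which the jaws open and shut (so a half turn about z gives the same grasp; the last joint's range is limited). The gripper opens to 85 mm and grips with 20 to 120 N. Pads are 22 mm wide; open, the fingers measure 114 mm over their backs; the gripper's body (76 mm by 85 mm) begins 54 mm behind the grasp point. The pads swing forward as they close: fully open they stand 13 mm farther back than shut.
Start: joints at [1.281, 0.689, -0.195, 1.565, 0.157, 0.902, -0.215], TCP at [198.887, -592.536, 222.517] pointing down, gripper open.
Joint ranges: [-3.01, 3.01], [-0.46, 2.08], [-1.47, 1.51], [0.13, 2.56], [-1, 4.14], [0.04, 2.09], [-2.66, 2.66]. Speed limits (rad/s): [2.57, 2.57, 3.14, 3.14, 3.14, 3.14, 3.14].

### API

Orientations are given as a 3x3 rotation matrix whose columns are the frame's x, y, z axes.
In Python, from cell import * gives the robot as it stands.
- The arm moves only by the shell command python3 -m creep 'ROWS'. ROWS is JSON, a list of rows, each a list of 7 numbers: the shift along the world's x, y, z as a fraction of full scale, then the turn, a rotation vector about the world's x, y, z as a fraction of full scale, then the closure, from 0 (fully open) to 1 (shut). In form: [[x, y, z, ax, ay, az, fingers], ...]. A call has 1 to 8 rows; each row shifts and turns the commanded pose from where the row before left it; what a row does not reach is not made up. Full scale, the value 1, is 0.02 m for a shift and 0.12 rad for a turn. A row lasts 1/12 s, in which the tool goes at most 41.7 mm and 7.16 degrees, less where a joint would pass 70% of its speed; a pose out of reach is approached as far as the arm can. A call with a number of a shift or a turn outside -1 to 1 is refused whole. A call with a gripper value outside its range is refused whole. The fingers move at their own pace and stop on an object; the grip force is fixed at half the most. Time passes only in rows, so rows that do not move let the fingers close. It gives the time, the measured TCP pose, the force and the opening at its end, in the units of the state.
- get_obs(): the state, without advancing time (a new reading comes with each control period).
- read_camera(name): name is "scene" or "side" or "wrist"; returns a dict with "image" (400x640x3 uint8, blue, green, red), "z_map" (400x640 float32, mm along the optical axis (not along the pixel's ray), 0 where there is no reading), "camera_matrix" (3x3 intrinsics, pixels), "R" (3x3) and "t" (3): a world point X has camera coordinates R X + t; the wrist camera has in their place "hand_eye" (4x4, takes a point from camera to tool coordinates, whose origin is the TCP and whose axes are the flange's). Camera axes: x right, y down, z forward; pixel columns grow to the right and rows downward; lengths in mm; the calibration is good to about 2 mm. A picture is of the moment at which its call begins: read the wrist's pose just before it.
- hand_in(): hands the job in, once; it reports no verdict.
The state is a dict: "t": time; "qpos": joint angles; "qvel": joint speeds; "effort": joint torques, N m; "eef_pos": TCP position; "orientation": TCP orientation; "ft_force": force on the tool from outside, world axes, zero at the start; "torque": the same for the moment, N m; "gripper_width": opening from 0.0 (shut) to 1.0 (fully open).
Only numpy, scipy, OpenCV 4.12 (cv2) and the standard library are available. Lean on these libraries where they do the work, as an engineer would, in place of code of your own. Each camera call takes 0.05 s, during which the arm holds its last target.

## Working session

There is one attempt and no reset: what is moved stays moved. The work goes in short steps, Python scripts to look and compute and a shell command to move; the robot and the scene stay as the last step left them, time stands still between calls to the robot, and variables do not carry over. Pictures are saved under pics/ and viewed, and the job is handed in when it is done.

```bash
ls; mkdir -p pics; python3 - <<'E'
from cell import *
import cv2,numpy as np
o=get_obs();print({k:np.round(v,3).tolist() for k,v in o.items()})
for n in("scene","side","wrist"):
    c=read_camera(n);cv2.imwrite(f"pics/{n}0.png",c["image"]);np.savez(f"{n}0.npz",**c)
    print(n,c["camera_matrix"].tolist(),[np.round(c[k],4).tolist() for k in c if k in("R","t","hand_eye")])
E
```

```text
pics
{'t': 0.0, 'qpos': [1.281, 0.69, -0.195, 1.566, 0.157, 0.903, -0.215], 'qvel': [0.001, -0.0, -0.002, 0.0, -0.0, 0.0, 0.001], 'effort': [-0.001, -53.961, -1.267, -15.854, 0.009, 0.009, 0.0], 'eef_pos': [198.583, -591.882, 221.648], 'orientation': [[0.948, 0.318, -0.001], [0.318, -0.948, 0.002], [-0.0, -0.002, -1.0]], 'ft_force': [0.641, 0.546, 0.767], 'torque': [-0.024, -0.048, -0.044], 'gripper_width': 0.999}
scene [[426.03561408614723, 0.0, 324.48483239687704], [0.0, 426.03561408614723, 195.55327779749103], [0.0, 0.0, 1.0]] [[[-0.4349, 0.9003, 0.0169], [0.6577, 0.3304, -0.677], [-0.6151, -0.2833, -0.7358]], [126.8013, -278.1203, 1531.9006]]
side [[367.29924230046146, 0.0, 321.0850083683497], [0.0, 367.29924230046146, 193.56218472810582], [0.0, 0.0, 1.0]] [[[-0.9022, -0.4311, 0.0146], [-0.3044, 0.6122, -0.7298], [0.3057, -0.6628, -0.6835]], [435.1951, 127.7838, 942.8649]]
wrist [[280.4456960466761, 0.0, 317.0101749164387], [0.0, 280.4456960466761, 201.79241703406353], [0.0, 0.0, 1.0]] [[[-0.0005, -0.961, -0.2764, 70.7674], [1.0, -0.0006, 0.0001, -0.1899], [-0.0002, -0.2764, 0.961, -151.2776], [0.0, 0.0, 0.0, 1.0]]]
```

View pics/scene0.png

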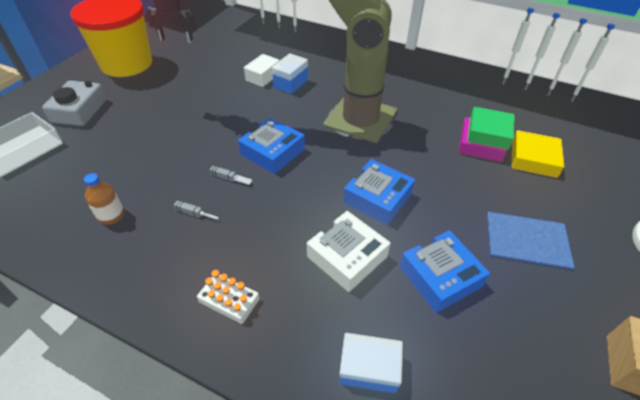

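View pics/side0.png

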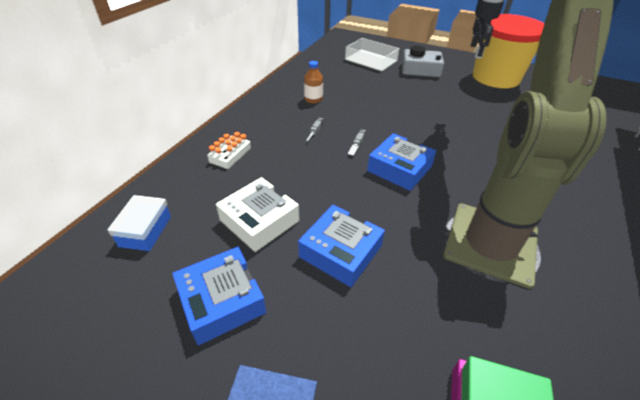

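View pics/wrist0.png

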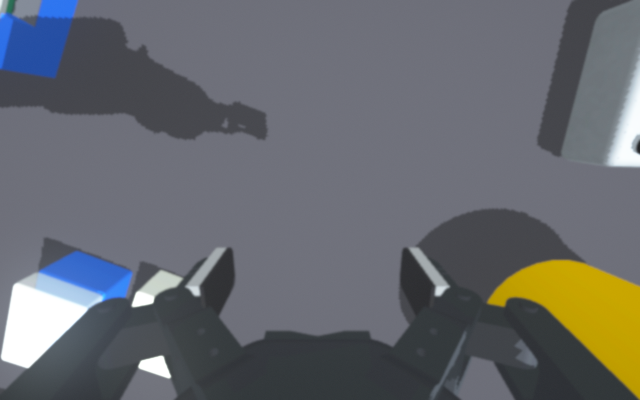

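```bash
cat > h.py <<'E'
import numpy as np,cv2
def load(f): return dict(np.load(f))
def ray(c,u,v,z):
    d=np.linalg.inv(c["camera_matrix"])@np.array([u,v,1.]); R=c["R"];C=-R.T@c["t"];d=R.T@d
    return C+d*(z-C[2])/d[2]
def proj(c,X):
    p=c["camera_matrix"]@(c["R"]@np.asarray(X,float)+c["t"]);return p[:2]/p[2]
def cloud(c):
    z=c["z_map"];h,w=z.shape;u,v=np.meshgrid(np.arange(w),np.arange(h));K=c["camera_matrix"]
    P=np.stack([(u-K[0,2])/K[0,0]*z,(v-K[1,2])/K[1,1]*z,z],-1)
    return (P-c["t"])@c["R"]
def wristRt(c,pos,ori):
    H=c["hand_eye"];T=np.eye(4);T[:3,:3]=ori;T[:3,3]=pos;M=np.linalg.inv(T@H);c["R"]=M[:3,:3];c["t"]=M[:3,3];return c
def crop(c,x0,y0,x1,y1,s,f):
    cv2.imwrite(f,cv2.resize(c["image"][y0:y1,x0:x1],None,fx=s,fy=s,interpolation=cv2.INTER_CUBIC))
E
python3 - <<'E'
from h import *
s=load("scene0.npz");d=load("side0.npz")
crop(s,165,155,275,230,7,"pics/s1.png");crop(d,290,105,390,170,8,"pics/d1.png")
crop(s,295,200,400,300,6,"pics/s2.png");crop(d,205,165,310,260,6,"pics/d2.png")
for p in[(230,176),(197,212)]:print(ray(s,*p,13))
for p in[(315,130),(357,143)]:print(ray(d,*p,13))
P=cloud(s)
for p in[(230,176),(197,212),(348,240),(372,248)]:print(p,P[p[1],p[0]])
P=cloud(d)
for p in[(315,130),(357,143),(265,200)]:print(p,P[p[1],p[0]])
E
```

```text
[ 464.73017286 -237.7630113    13.        ]
[ 626.82427764 -238.57384456   13.        ]
[ 624.33259985 -247.07260757   13.        ]
[ 463.63540861 -240.43575332   13.        ]
(230, 176) [ 472.43905438 -230.76505036   22.95239369]
(197, 212) [ 634.65724726 -229.36918282   26.0744092 ]
(348, 240) [564.58671804 196.81721599  67.3990494 ]
(372, 248) [562.71544266 260.99748772  70.47901214]
(315, 130) [ 617.14628408 -232.41105443   23.73203804]
(357, 143) [ 459.12578818 -226.7132476    23.11305906]
(265, 200) [559.88725625 176.87995942  67.12751049]
```

```bash
python3 -c "
import cv2,numpy as np
a=[cv2.imread('pics/%s.png'%n) for n in('s1','d1','s2','d2')]
for i in(0,2): 
  x,y=a[i],a[i+1];w=max(x.shape[1],y.shape[1])
"
```

```text
(no output)
```

View pics/s1.png

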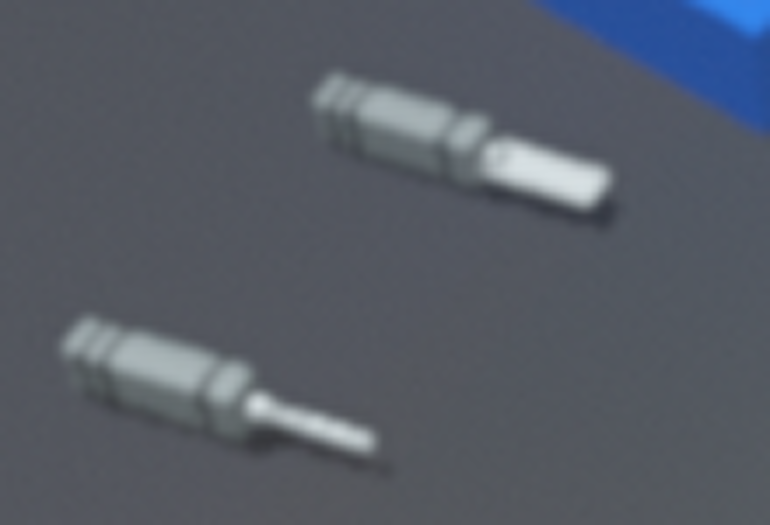

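View pics/d1.png

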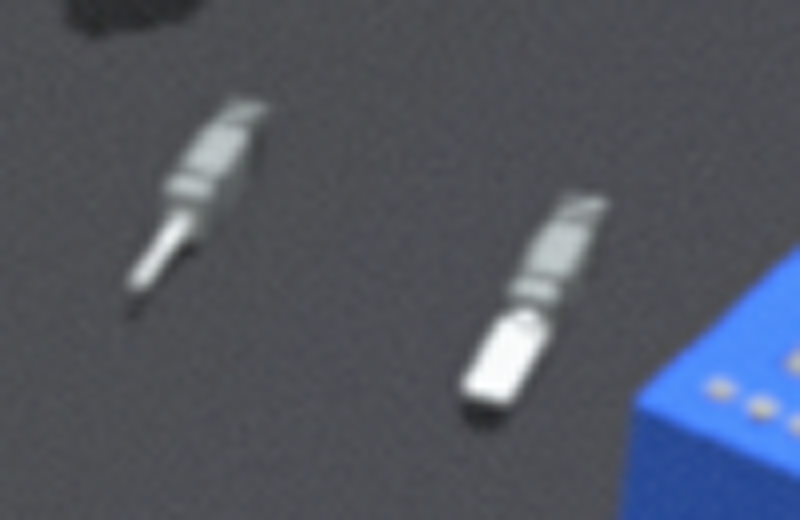

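View pics/s2.png

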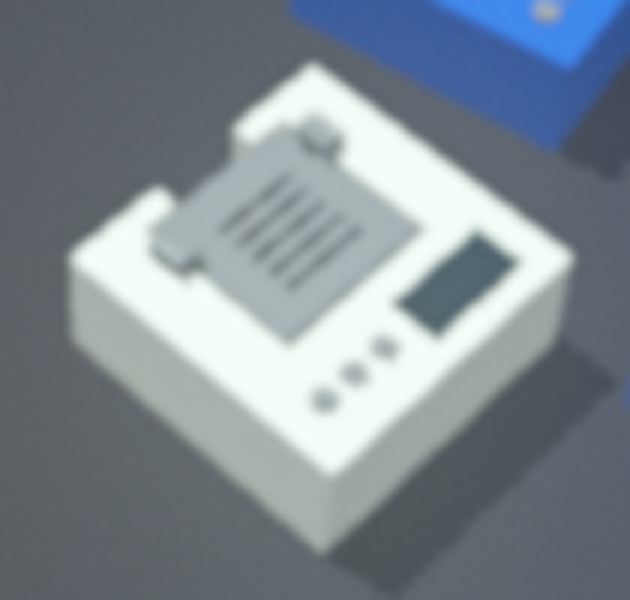

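View pics/d2.png

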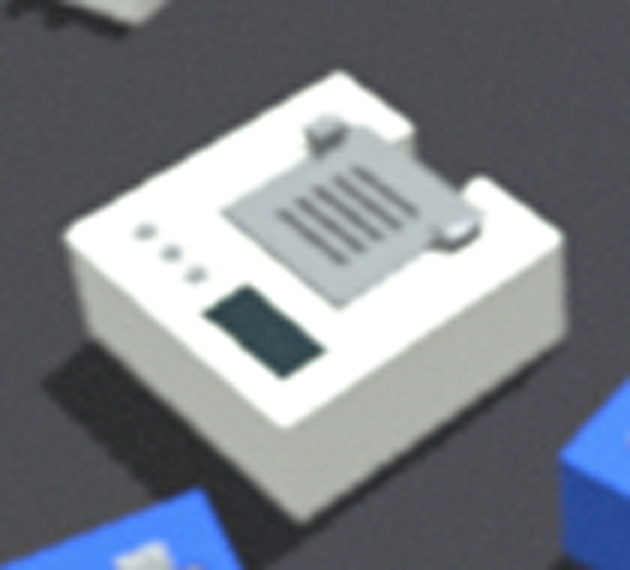

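```bash
python3 - <<'E'
from h import *
s=load("scene0.npz");d=load("side0.npz")
def f(c,off,sc,pts,z): return np.array([ray(c,(p[0]+.5)/sc-.5+off[0],(p[1]+.5)/sc-.5+off[1],z)[:2] for p in pts])
A=f(s,(295,200),6,[(70,256),(312,62),(576,258),(328,474)],65)  # FL? , order: front+... 
B=f(d,(205,165),6,[(340,70),(565,238),(287,430),(64,236)],65)
for M in(A,B):
    print(M.round(1).tolist(),[round(float(np.linalg.norm(M[i]-M[(i+1)%4])),1) for i in range(4)])
# unit frame fit: model corners
mod=np.array([(-53,-75),(-53,75),(95,75),(95,-75)],float)
# A order: left(scene)=?, test both
def fit(m,M):
    mc,Mc=m.mean(0),M.mean(0);H=(m-mc).T@(M-Mc);th=np.arctan2(H[0,1]-H[1,0],H[0,0]+H[1,1])
    R=np.array([[np.cos(th),-np.sin(th)],[np.sin(th),np.cos(th)]]);t=Mc-R@mc
    return th,t,np.abs((m@R.T+t)-M).max()
for M in(A,B,(A+B)/2):
    print(fit(mod,M),fit(mod[[1,0,3,2]],M))
# tools: tip
print("opener scene", f(s,(165,155),7,[(598,190)],14.5), f(s,(165,155),7,[(333,80),(470,122)],26))
print("side", f(d,(290,105),8,[(483,392)],14.5), f(d,(290,105),8,[(585,203),(535,285)],26))
for c,n in((s,"scene"),(d,"side")):
    P=cloud(c)
    m=(P[...,2]>16)&(P[...,2]<40)&(abs(P[...,0]-465)<40)&(abs(P[...,1]+230)<70)
    q=P[m][:,:2];print(n,len(q),q.mean(0),q.min(0),q.max(0)); 
    r=cv2.minAreaRect(q.astype(np.float32));print(r)
E
```

```text
[[616.4, 104.6], [472.2, 152.4], [522.1, 296.1], [665.1, 244.2]] [151.9, 152.2, 152.1, 147.8]
[[620.9, 98.7], [475.4, 150.0], [522.7, 292.7], [667.4, 243.9]] [154.3, 150.3, 152.7, 152.4]
(np.float64(1.2363827713071434), array([562.09063404, 179.49335349]), np.float64(2.283082603749108)) (np.float64(-1.8695909022334722), array([575.16489122, 219.39954795]), np.float64(145.44342542955576))
(np.float64(1.2473407823370972), array([564.92218285, 176.41133174]), np.float64(3.5902658430815535)) (np.float64(-2.4543747502992517), array([587.83021633, 209.64449943]), np.float64(152.47921351964413))
(np.float64(1.2418871572310017), array([563.50681104, 177.95187214]), np.float64(2.317306700179927)) (np.float64(-2.193621370427854), array([582.54001289, 214.88308152]), np.float64(150.50262345812104))
opener scene [[ 459.23001236 -169.12666674]] [[ 463.02056958 -302.40693756]
 [ 458.06374375 -233.80683789]]
side [[ 461.90919724 -173.29874944]] [[ 468.66900863 -304.03134544]
 [ 465.42278296 -236.97443876]]
scene 210 [ 468.23297963 -248.17917093] [ 453.42516469 -299.61432155] [ 480.0925636  -171.96445544]
((465.3730773925781, -235.86236572265625), (22.232940673828125, 128.93167114257812), 3.6540048122406006)
side 145 [ 461.98374934 -239.04217781] [ 450.41605659 -299.64602721] [ 475.921601   -169.01449219]
((461.7169189453125, -234.33297729492188), (20.151601791381836, 131.0221710205078), 4.830434799194336)
```

```bash
python3 -m creep '[[0.7,0.9,0,0,0,0.6,0],[0.74,0.95,0,0,0,0.6,0],[0.74,0.95,0,0,0,0.6,0],[0.74,0.95,0,0,0,0.6,0],[0.74,0.95,0,0,0,0.6,0],[0.74,0.95,0,0,0,0.6,0],[0.74,0.95,0,0,0,0.6,0],[0.74,0.95,0,0,0,0.6,0]]'; python3 -m creep '[[0.74,0.95,-0.2,0,0,0.6,0],[0.74,0.95,-0.2,0,0,0.6,0],[0.74,0.95,-0.2,0,0,0.6,0],[0.74,0.95,-0.2,0,0,0.6,0],[0.74,0.95,-0.2,0,0,0.6,0],[0.74,0.95,-0.2,0,0,0.6,0],[0.74,0.95,-0.2,0,0,0.6,0],[0.74,0.95,-0.2,0,0,0.6,0]]'
```

```text
t: 0.82
eef_pos: [316.9, -440.4, 222.3]
orientation: [[0.619, 0.785, -0.0], [0.785, -0.619, 0.0], [0.0, -0.0, -1.0]]
ft_force: [0.7, 0.4, -0.2]
gripper_width: 1.003
t: 1.48
eef_pos: [435.3, -288.6, 190.2]
orientation: [[0.091, 0.996, -0.0], [0.996, -0.091, 0.0], [0.0, -0.0, -1.0]]
ft_force: [-0.3, -1.2, 0.4]
gripper_width: 1.0
```

```bash
python3 -m creep '[[0.7,0.9,-0.8,0,0,0.6,0],[0.7,0.9,-0.8,0,0,0.6,0],[0,0,0,0,0,0,0],[0,0,0,0,0,0,0]]'; python3 - <<'E'
from cell import *
from h import *
o=get_obs();c=read_camera("wrist");c=wristRt(c,o["eef_pos"],o["orientation"]);np.savez("w1.npz",**c);cv2.imwrite("pics/w1.png",c["image"])
print(o["eef_pos"],o["orientation"])
P=cloud(c)
m=(P[...,2]>8)&(P[...,2]<34)&(abs(P[...,0]-465)<35)&(P[...,1]>-320)&(P[...,1]<-150)
cv2.imwrite("pics/w1m.png",(m*255).astype(np.uint8))
E
```

```text
t: 1.82
eef_pos: [463.0, -252.0, 157.7]
orientation: [[-0.052, 0.999, -0.002], [0.999, 0.052, 0.002], [0.002, -0.001, -1.0]]
ft_force: [-0.9, -1.0, 1.3]
gripper_width: 1.001
[ 462.99943665 -251.99444964  157.70125996] [[-0.05152378  0.99867059 -0.00153256]
 [ 0.99867047  0.05152613  0.0015325 ]
 [ 0.00160943 -0.00145156 -0.99999765]]
```

View pics/w1.png

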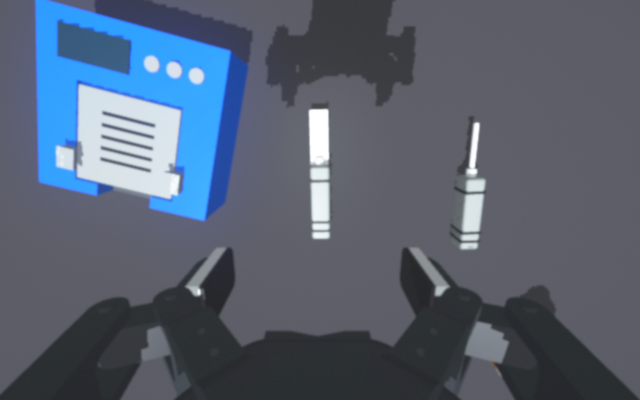

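```bash
python3 - <<'E'
from h import *
c=load("w1.npz")
print("tip",ray(c,319,106.5,14.5),"front",ray(c,320,165,26),"rear top",ray(c,320.5,237,26), "width",ray(c,311,200,26),ray(c,329,200,26))
crop(c,290,95,350,245,4,"pics/w1c.png")
E
```

```text
tip [ 460.97703038 -167.32860142   14.5       ] front [ 464.92515457 -223.88119138   26.        ] rear top [ 469.70779411 -302.34968705   26.        ] width [ 457.48789365 -261.08548138   26.        ] [ 476.32735173 -260.11664306   26.        ]
```

View pics/w1c.png

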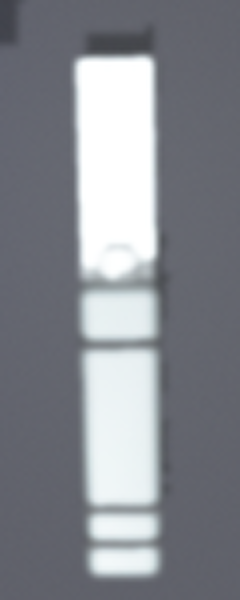

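```bash
python3 -m creep '[[0.15,0.12,-0.9,0,0,0.09,0],[0,0,-1,0,0,0,0],[0,0,-1,0,0,0,0],[0,0,-1,0,0,0,0],[0,0,-1,0,0,0,0],[0,0,-0.9,0,0,0,0],[0,0,-0.7,0,0,0,0],[0,0,0,0,0,0,0]]'; python3 - <<'E'
from cell import *
from h import *
o=get_obs();c=read_camera("wrist");c=wristRt(c,o["eef_pos"],o["orientation"]);np.savez("w2.npz",**c);cv2.imwrite("pics/w2.png",c["image"])
E
```

```text
t: 2.53
eef_pos: [463.9, -252.4, 26.8]
orientation: [[-0.057, 0.998, -0.004], [0.998, 0.057, -0.0], [-0.0, -0.004, -1.0]]
ft_force: [-0.3, 0.7, 0.9]
gripper_width: 0.995
```

View pics/w2.png

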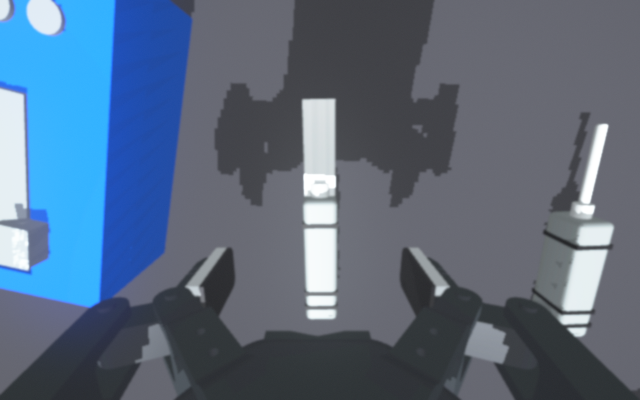

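```bash
python3 - <<'E'
from h import *
c=load("w2.npz")
print("tip",ray(c,319,99,14.5),"front",ray(c,320,198,26),"rear top",ray(c,321,317,26))
E
python3 -m creep '[[0.05,0.12,0,0,0,0,0.5],[0,0,0,0,0,0,1],[0,0,0,0,0,0,1],[0,0,0,0,0,0,1],[0,0,0,0,0,0,1],[0,0,0,0,0,0,1],[0,0,0,0,0,0,1],[0,0,0,0,0,0,1]]'
```

```text
tip [ 460.76571756 -170.32678478   14.5       ] front [ 464.40621784 -223.40525623   26.        ] rear top [ 469.74739684 -302.18127597   26.        ]
t: 3.25
eef_pos: [466.9, -248.8, 28.6]
orientation: [[-0.06, 0.998, 0.0], [0.998, 0.06, -0.0], [-0.0, 0.0, -1.0]]
ft_force: [-0.2, -0.3, -0.2]
gripper_width: 0.002
```

```bash
python3 - <<'E'
from cell import *
from h import *
o=get_obs();print(o["eef_pos"],o["gripper_width"],o["ft_force"]);c=read_camera("wrist");c=wristRt(c,o["eef_pos"],o["orientation"]);np.savez("w3.npz",**c);cv2.imwrite("pics/w3.png",c["image"])
c=read_camera("side");crop(c,310,90,430,180,6,"pics/d3.png")
E
```

```text
[ 466.89245853 -248.75555897   28.57985843] 0.002309967315115283 [-0.18092348 -0.27443123 -0.22319721]
```

View pics/w3.png

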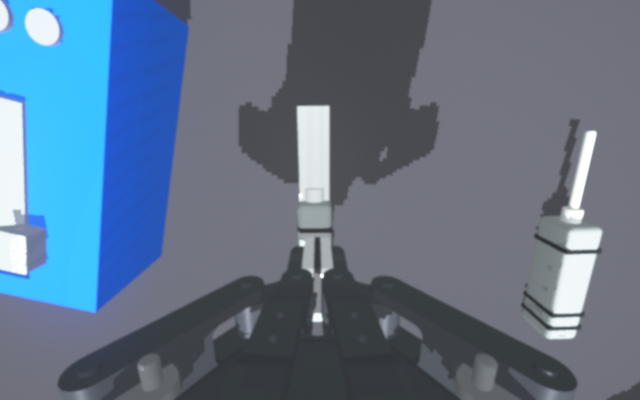

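View pics/d3.png

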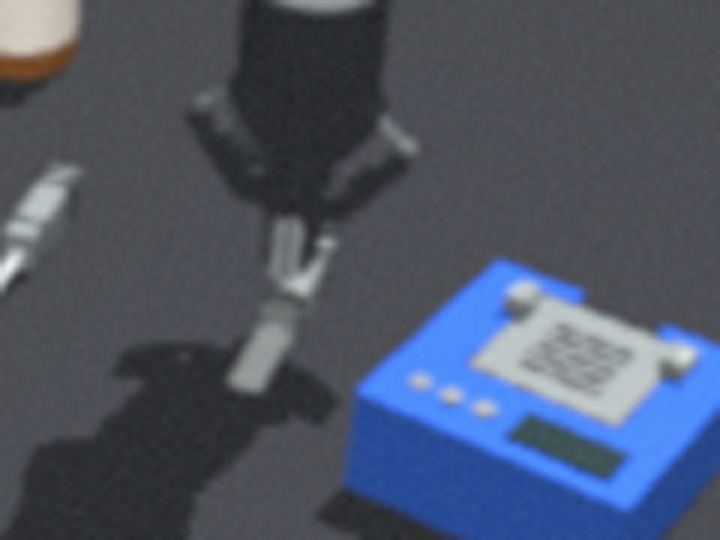

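```bash
python3 - <<'E'
from h import *
c=load("w3.npz");P=cloud(c)
crop(c,230,90,410,340,3,"pics/w3c.png")
for v in(120,180,205,218,230,240,250,260,270,280,300,320):print(v,[(u,P[v,u].round(0).tolist()) for u in(300,308,316,324,332)])
E
```

```text
120 [(300, [454.0, -178.0, 15.0]), (308, [458.0, -178.0, 14.0]), (316, [463.0, -178.0, 14.0]), (324, [467.0, -178.0, 14.0]), (332, [472.0, -177.0, -0.0])]
180 [(300, [455.0, -213.0, 15.0]), (308, [460.0, -213.0, 13.0]), (316, [465.0, -212.0, 15.0]), (324, [469.0, -212.0, 15.0]), (332, [475.0, -215.0, -0.0])]
205 [(300, [456.0, -226.0, 22.0]), (308, [461.0, -226.0, 22.0]), (316, [465.0, -225.0, 23.0]), (324, [470.0, -225.0, 24.0]), (332, [476.0, -232.0, -0.0])]
218 [(300, [457.0, -233.0, 26.0]), (308, [461.0, -233.0, 26.0]), (316, [466.0, -233.0, 25.0]), (324, [470.0, -232.0, 27.0]), (332, [477.0, -241.0, 0.0])]
230 [(300, [457.0, -240.0, 26.0]), (308, [462.0, -240.0, 26.0]), (316, [466.0, -240.0, 26.0]), (324, [471.0, -239.0, 27.0]), (332, [476.0, -239.0, 26.0])]
240 [(300, [457.0, -247.0, 26.0]), (308, [462.0, -238.0, 45.0]), (316, [466.0, -238.0, 46.0]), (324, [470.0, -237.0, 45.0]), (332, [478.0, -257.0, -0.0])]
250 [(300, [458.0, -241.0, 50.0]), (308, [462.0, -238.0, 58.0]), (316, [466.0, -237.0, 58.0]), (324, [470.0, -237.0, 58.0]), (332, [475.0, -241.0, 49.0])]
260 [(300, [459.0, -241.0, 61.0]), (308, [463.0, -237.0, 68.0]), (316, [466.0, -237.0, 69.0]), (324, [470.0, -238.0, 67.0]), (332, [473.0, -237.0, 68.0])]
270 [(300, [460.0, -236.0, 80.0]), (308, [463.0, -237.0, 78.0]), (316, [466.0, -238.0, 76.0]), (324, [470.0, -238.0, 75.0]), (332, [473.0, -236.0, 78.0])]
280 [(300, [460.0, -236.0, 86.0]), (308, [463.0, -237.0, 85.0]), (316, [467.0, -243.0, 74.0]), (324, [469.0, -236.0, 86.0]), (332, [472.0, -236.0, 86.0])]
300 [(300, [461.0, -232.0, 105.0]), (308, [464.0, -237.0, 97.0]), (316, [467.0, -253.0, 75.0]), (324, [470.0, -245.0, 85.0]), (332, [471.0, -231.0, 105.0])]
320 [(300, [462.0, -232.0, 114.0]), (308, [464.0, -253.0, 88.0]), (316, [470.0, -303.0, 26.0]), (324, [471.0, -255.0, 84.0]), (332, [471.0, -236.0, 108.0])]
```

View pics/w3c.png

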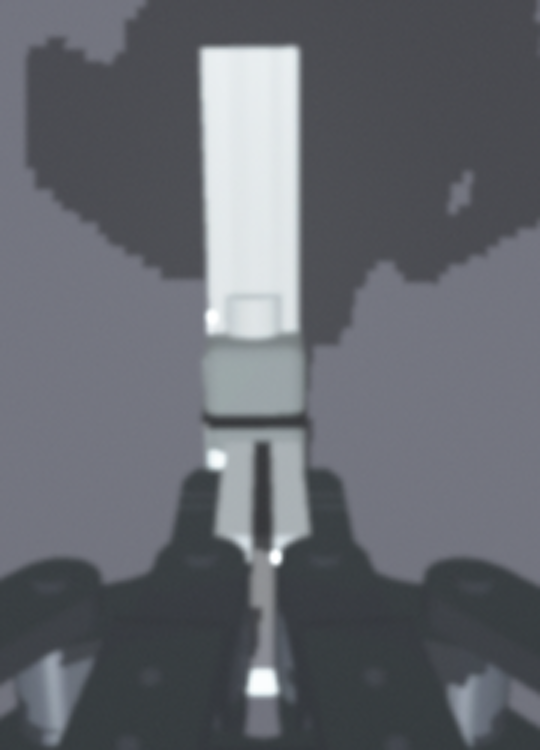

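```bash
python3 - <<'E'
from h import *
for n,us in(("w1",(222,228,234,403,412)),("w2",(222,228,234,403,412)),("w3",(306,310,322,326,328))):
    c=load(n+".npz");z=c["z_map"];K=c["camera_matrix"];H=c["hand_eye"]
    for v in range(225,296,6):
        r=[]
        for u in us:
            d=z[v,u];p=H@np.array([(u-K[0,2])/K[0,0]*d,(v-K[1,2])/K[1,1]*d,d,1]);r.append(p[:3].round(0).tolist())
        print(n,v,r)
E
```

```text
w1 225 [[-47.0, -111.0, 157.0], [-46.0, -104.0, 157.0], [-47.0, -97.0, 158.0], [-47.0, 102.0, 158.0], [-47.0, 112.0, 158.0]]
w1 231 [[-54.0, -112.0, 158.0], [-55.0, -105.0, 159.0], [-54.0, -97.0, 157.0], [-55.0, 103.0, 159.0], [-55.0, 113.0, 158.0]]
w1 237 [[-62.0, -112.0, 158.0], [-62.0, -105.0, 157.0], [-62.0, -99.0, 159.0], [-62.0, 103.0, 158.0], [-62.0, 113.0, 158.0]]
w1 243 [[-70.0, -113.0, 158.0], [-70.0, -106.0, 158.0], [-70.0, -99.0, 159.0], [-70.0, 103.0, 157.0], [-70.0, 114.0, 157.0]]
w1 249 [[12.0, -45.0, -28.0], [11.0, -42.0, -27.0], [-78.0, -100.0, 158.0], [9.0, 43.0, -24.0], [11.0, 46.0, -28.0]]
w1 255 [[11.0, -43.0, -34.0], [9.0, -42.0, -30.0], [-85.0, -100.0, 157.0], [6.0, 44.0, -23.0], [12.0, 44.0, -35.0]]
w1 261 [[11.0, -42.0, -38.0], [6.0, -42.0, -31.0], [2.0, -42.0, -22.0], [4.0, 43.0, -26.0], [10.0, 43.0, -38.0]]
w1 267 [[8.0, -42.0, -39.0], [3.0, -42.0, -31.0], [-1.0, -42.0, -23.0], [1.0, 43.0, -27.0], [7.0, 44.0, -37.0]]
w1 273 [[5.0, -42.0, -39.0], [1.0, -42.0, -32.0], [-4.0, -42.0, -24.0], [-2.0, 43.0, -27.0], [5.0, 43.0, -39.0]]
w1 279 [[3.0, -42.0, -41.0], 
[... 2271 characters left out ...]
.0], [11.0, 5.0, -34.0], [11.0, 6.0, -34.0]]
w3 261 [[12.0, -4.0, -40.0], [11.0, -3.0, -40.0], [12.0, 3.0, -40.0], [11.0, 4.0, -40.0], [11.0, 5.0, -39.0]]
w3 267 [[11.0, -4.0, -45.0], [12.0, -2.0, -46.0], [11.0, 3.0, -45.0], [12.0, 4.0, -46.0], [11.0, 5.0, -45.0]]
w3 273 [[13.0, -4.0, -53.0], [13.0, -2.0, -52.0], [9.0, 3.0, -46.0], [12.0, 4.0, -52.0], [12.0, 5.0, -52.0]]
w3 279 [[12.0, -4.0, -56.0], [13.0, -2.0, -57.0], [7.0, 3.0, -48.0], [12.0, 4.0, -55.0], [13.0, 5.0, -57.0]]
w3 285 [[12.0, -4.0, -60.0], [12.0, -2.0, -60.0], [8.0, 2.0, -53.0], [12.0, 4.0, -60.0], [13.0, 5.0, -61.0]]
w3 291 [[13.0, -3.0, -65.0], [11.0, -2.0, -62.0], [6.0, 2.0, -54.0], [13.0, 4.0, -64.0], [12.0, 4.0, -64.0]]
```

```bash
python3 -m creep '[[0,0,0,0,0,0,0],[0,0,0,0,0,0,0],[0,0,0,0,0,0,0],[0,0,0,0,0,0,0],[0,0,0,0,0,0,0],[0,0,0,0,0,0,0],[0,0,0,0,0,0,0]]'; python3 -m creep '[[0,0,-0.5,0,0,0,0],[0,0,-0.5,0,0,0,0],[0,0,-0.4,0,0,0,0],[0,0,-0.3,0,0,0,0],[0,0,0,0,0,0,0],[0,0,0,0,0,0,0]]'
```

```text
t: 3.93
eef_pos: [466.9, -248.7, 28.5]
orientation: [[-0.06, 0.998, 0.0], [0.998, 0.06, 0.0], [0.0, 0.0, -1.0]]
ft_force: [-0.1, -0.5, -1.1]
gripper_width: 0.98
t: 4.43
eef_pos: [466.5, -248.5, -6.2]
orientation: [[-0.06, 0.998, -0.001], [0.998, 0.06, 0.0], [0.0, -0.001, -1.0]]
ft_force: [0.3, -0.4, -0.4]
gripper_width: 1.001
```

```bash
python3 - <<'E'
from cell import *
from h import *
o=get_obs();c=read_camera("wrist");c=wristRt(c,o["eef_pos"],o["orientation"]);np.savez("w4.npz",**c);cv2.imwrite("pics/w4.png",c["image"])
E
```

```text
(no output)
```

View pics/w4.png

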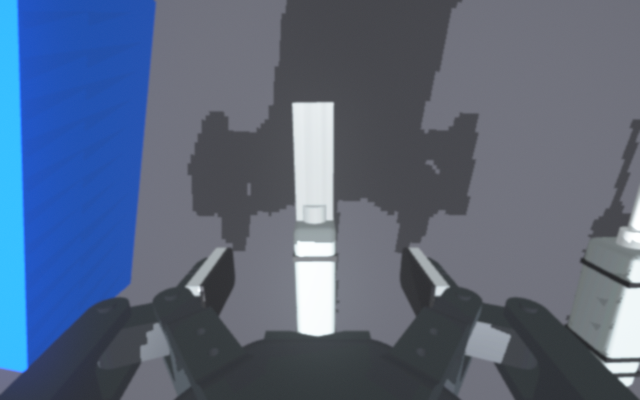

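```bash
python3 -m creep '[[0,0,0,0,0,0,0.5],[0,0,0,0,0,0,0.7],[0,0,0,0,0,0,1],[0,0,0,0,0,0,1],[0,0,0,0,0,0,1],[0,0,0,0,0,0,1],[0,0,0,0,0,0,1],[0,0,0,0,0,0,1]]'
```

```text
t: 5.15
eef_pos: [467.0, -248.8, -5.1]
orientation: [[-0.06, 0.998, 0.001], [0.998, 0.06, -0.0], [-0.0, 0.0, -1.0]]
ft_force: [-0.6, 0.4, 5.1]
gripper_width: 0.219
```

```bash
python3 -m creep '[[0,0,0.4,0,0,0,1],[0,0,0.8,0,0,0,1],[0,0,1,0,0,0,1],[0,0,1,0,0,0,1],[0,0,1,0,0,0,1],[0,0,0.7,0,0,0,1],[0,0,0,0,0,0,1]]' && python3 - <<'E'
from cell import *
from h import *
o=get_obs();print(o["eef_pos"],o["gripper_width"]);c=read_camera("wrist");c=wristRt(c,o["eef_pos"],o["orientation"]);np.savez("w5.npz",**c);cv2.imwrite("pics/w5.png",c["image"])
E
```

```text
t: 5.73
eef_pos: [468.4, -249.4, 95.3]
orientation: [[-0.059, 0.998, 0.004], [0.998, 0.059, -0.002], [-0.002, 0.004, -1.0]]
ft_force: [-0.3, 0.8, -0.2]
gripper_width: 0.223
[ 468.35246968 -249.41124291   95.25236664] 0.22250995549635783
```

View pics/w5.png

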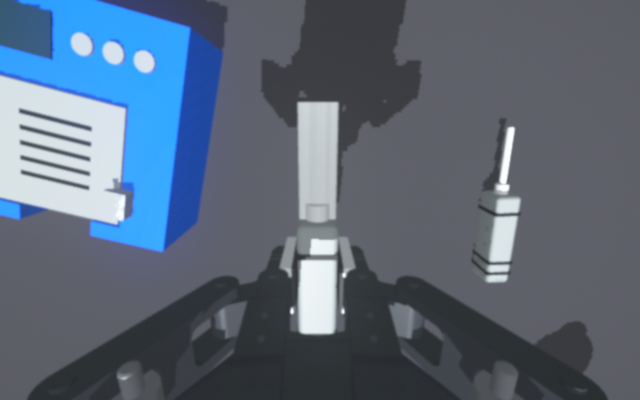

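```bash
cat >> h.py <<'E'
def tool(c,u,v):
    d=c["z_map"][v,u];K=c["camera_matrix"]
    return (c["hand_eye"]@np.array([(u-K[0,2])/K[0,0]*d,(v-K[1,2])/K[1,1]*d,d,1]))[:3]
E
python3 - <<'E'
from h import *
c=load("w5.npz")
for v in(101,102,103,105,110,130,150,170,190,200,213,225,260,300):print(v,tool(c,318,v).round(1))
print([tool(c,u,150).round(1).tolist() for u in(298,300,302,334,336,338)])
E
python3 -m creep '[[0.1,0.6,0,0,0,-0.2,1],[0.17,0.93,0,0,0,-0.23,1],[0.17,0.93,0,0,0,-0.23,1],[0.17,0.93,0,0,0,-0.23,1],[0.17,0.93,0,0,0,-0.23,1],[0.17,0.93,0,0,0,-0.23,1],[0.17,0.93,0,0,0,-0.23,1],[0.17,0.93,0,0,0,-0.23,1]]'; python3 -m creep '[[0.17,0.93,0,0,0,-0.23,1],[0.17,0.93,0,0,0,-0.23,1],[0.17,0.93,0,0,0,-0.23,1],[0.17,0.93,0,0,0,-0.23,1],[0.17,0.6,0,0,0,-0.23,1],[0.17,0.3,0,0,0,-0.23,1],[0,0,0,0,0,0,1],[0,0,0,0,0,0,1]]'
python3 - <<'E'
from cell import *
from h import *
o=get_obs();print(o["eef_pos"],o["gripper_width"]);c=read_camera("wrist");c=wristRt(c,o["eef_pos"],o["orientation"]);np.savez("w6.npz",**c);cv2.imwrite("pics/w6.png",c["image"])
E
```

```text
101 [86.5  1.4 95.3]
102 [ 78.6   1.  -19.8]
103 [ 78.2   1.  -20.1]
105 [ 77.4   1.  -18.9]
110 [ 75.2   1.  -19.9]
130 [ 66.6   1.  -20.4]
150 [ 57.5   1.  -18.9]
170 [ 48.3   1.  -20. ]
190 [ 38.5   1.  -19.7]
200 [ 33.8   1.  -20.5]
213 [ 28.3   1.  -24.1]
225 [ 23.3   1.  -27. ]
260 [  6.8   1.  -30.4]
300 [-14.7   1.  -31.3]
[[46.3, -16.0, 95.3], [57.5, -7.4, -19.0], [57.5, -6.5, -18.3], [57.6, 8.4, -19.4], [57.5, 9.4, -19.0], [46.3, 18.8, 95.8]]
t: 6.45
eef_pos: [491.9, -105.6, 91.5]
orientation: [[0.158, 0.987, -0.002], [0.987, -0.158, 0.0], [-0.0, -0.002, -1.0]]
ft_force: [0.9, 0.1, -0.5]
gripper_width: 0.218
t: 7.12
eef_pos: [512.7, -14.8, 92.0]
orientation: [[0.317, 0.948, -0.001], [0.948, -0.317, -0.001], [-0.001, -0.001, -1.0]]
ft_force: [-0.4, -0.3, 0.1]
gripper_width: 0.219
[512.65636886 -14.8241986   91.95182648] 0.21900225325156317
```

View pics/w6.png

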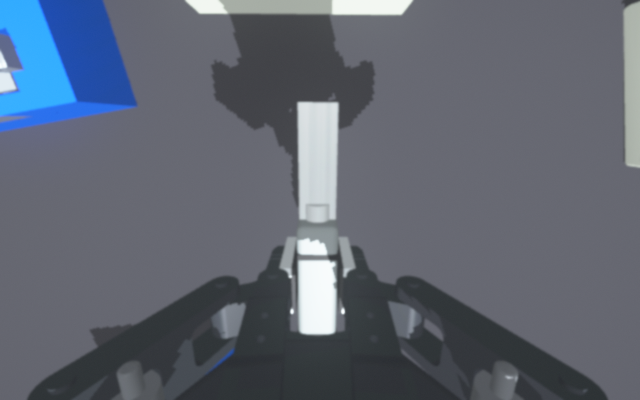

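```bash
python3 -m creep '[[0,0.5,-0.6,0,0,0,1],[0.02,0.6,-0.8,0,0,0,1],[0.02,0.6,-0.8,0,0,0,1],[0,0.3,-0.5,0,0,0,1],[0,0.1,-0.24,0,0,0,1],[0,0,0,0,0,0,1],[0,0,0,0,0,0,1]]'
python3 - <<'E'
from cell import *
from h import *
o=get_obs();print(o["eef_pos"],o["gripper_width"]);c=read_camera("wrist");c=wristRt(c,o["eef_pos"],o["orientation"]);np.savez("w7.npz",**c);cv2.imwrite("pics/w7.png",c["image"])
c=read_camera("side");crop(c,190,110,340,230,5,"pics/d7.png");np.savez("d7.npz",**c)
E
```

```text
t: 7.75
eef_pos: [513.8, 26.6, 33.8]
orientation: [[0.318, 0.948, -0.0], [0.948, -0.318, -0.001], [-0.001, 0.0, -1.0]]
ft_force: [0.4, -0.4, -1.3]
gripper_width: 0.221
[513.79694334  26.56138261  33.81747886] 0.22100318474172082
```

View pics/w7.png

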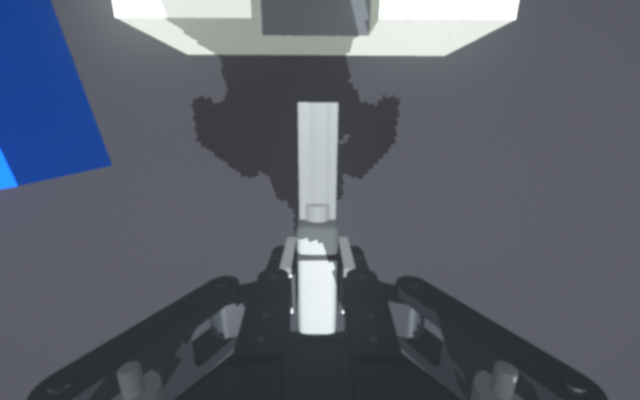

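View pics/d7.png

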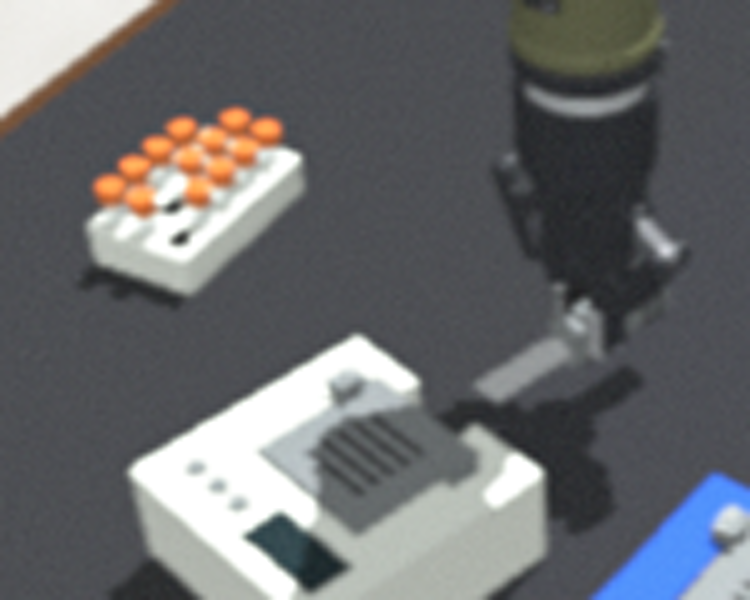

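```bash
python3 - <<'E'
from h import *
c=load("w7.npz")
th=np.radians(71.4);o=np.array([563.5,178]);U=np.array([[np.cos(th),np.sin(th)],[-np.sin(th),np.cos(th)]])
def un(u,v,z):
    p=ray(c,u,v,z);return p[:2].round(1),(U@(p[:2]-o)).round(1)
print("bot",un(188,54.5,0),un(445,54.5,0));print("top",un(114,16.5,65),un(518,19,65));print("notch",un(262,36,43),un(371,36,43))
print("blade tip",un(318,102,52.5))
a=ray(c,188,54.5,0);b=ray(c,445,54.5,0);print(np.degrees(np.arctan2(*(b-a)[:2])), )
a=ray(c,114,16.5,65);b=ray(c,518,19,65);print(np.linalg.norm(a-b),(b-a))
E
```

```text
bot (array([475.9, 154.1]), array([-50.6,  75.3])) (array([621.2, 105.2]), array([-50.6, -77.9]))
top (array([476.7, 153.3]), array([-51.1,  74.4])) (array([619.8, 104.3]), array([-51.9, -76.9]))
notch (array([524.9, 136.2]), array([-51.9,  23.2])) (array([571.5, 120.6]), array([-51.9, -25.9]))
blade tip (array([539.7, 101.1]), array([-80.5,  -2. ]))
108.59747233825556
151.27040887604997 [ 1.43109502e+02 -4.90143544e+01  1.42108547e-14]
```

```bash
python3 -m creep '[[0.14,0.42,0,0,0,0,1],[0.15,0.44,0,0,0,0,1],[0.15,0.44,0,0,0,0,1],[0.15,0.44,0,0,0,0,1],[0.14,0.42,0,0,0,0,1],[0.14,0.4,0,0,0,0,1],[0,0,0,0,0,0,1]]'
python3 - <<'E'
from cell import *
from h import *
o=get_obs();print(o["eef_pos"],o["gripper_width"],o["ft_force"],o["torque"]);c=read_camera("wrist");c=wristRt(c,o["eef_pos"],o["orientation"]);np.savez("w8.npz",**c);cv2.imwrite("pics/w8.png",c["image"])
c=read_camera("side");crop(c,190,110,340,230,5,"pics/d8.png")
E
```

```text
t: 8.43
eef_pos: [532.3, 82.4, 33.8]
orientation: [[0.314, 0.949, 0.002], [0.949, -0.314, 0.003], [0.003, 0.001, -1.0]]
ft_force: [-0.1, 0.4, -0.6]
gripper_width: 0.217
[532.32037064  82.44685395  33.82492169] 0.21694865284708753 [-0.14948716  0.40381272 -0.649626  ] [0.02603063 0.00725734 0.02380202]
```

View pics/w8.png

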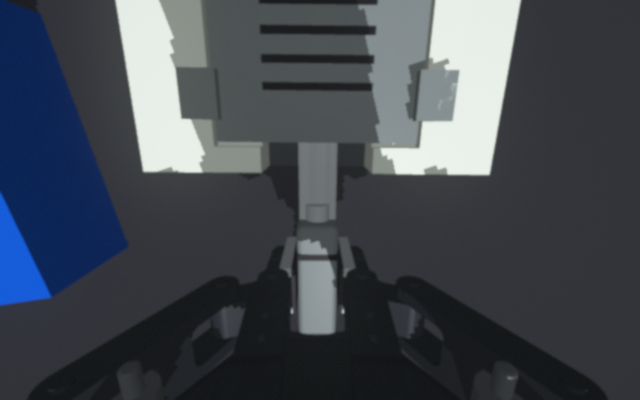

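View pics/d8.png

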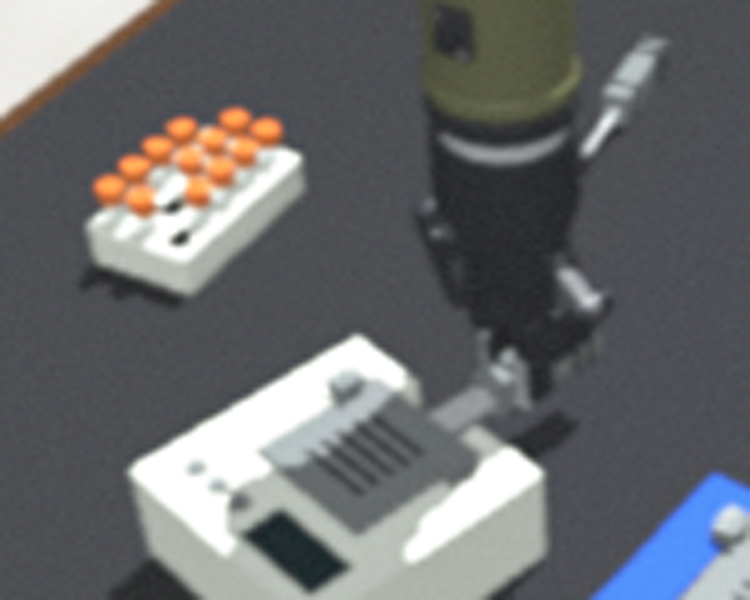

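```bash
python3 -m creep '[[-0.08,-0.23,0.1,0,0,0,1],[0,0,0.15,0,0,0,1],[0,0,0.15,0,0,0,1],[0,0,0.15,0,0,0,1]]';python3 -m creep '[[0,0,0.15,0,0,0,1],[0,0,0.15,0,0,0,1]]';python3 -m creep '[[0,0,0.15,0,0,0,1],[0,0,0.15,0,0,0,1],[0,0,0,0,0,0,1]]'
python3 - <<'E'
from cell import *
from h import *
o=get_obs();print(o["eef_pos"],o["gripper_width"],o["ft_force"],o["torque"]);c=read_camera("wrist");c=wristRt(c,o["eef_pos"],o["orientation"]);np.savez("w9.npz",**c);cv2.imwrite("pics/w9.png",c["image"])
c=read_camera("side");crop(c,190,110,340,230,5,"pics/d9.png")
E
```

```text
t: 8.87
eef_pos: [529.1, 72.9, 44.8]
orientation: [[0.319, 0.948, -0.001], [0.948, -0.319, -0.002], [-0.002, -0.001, -1.0]]
ft_force: [-0.6, -0.5, -5.6]
gripper_width: 0.222
t: 9.03
eef_pos: [529.6, 74.1, 50.9]
orientation: [[0.318, 0.948, -0.0], [0.948, -0.318, -0.0], [-0.0, -0.0, -1.0]]
ft_force: [-0.3, 0.2, -1.5]
gripper_width: 0.219
t: 9.28
eef_pos: [530.2, 75.1, 57.5]
orientation: [[0.317, 0.948, 0.001], [0.948, -0.317, 0.001], [0.001, 0.001, -1.0]]
ft_force: [-1.0, -0.1, -1.4]
gripper_width: 0.218
[530.17508963  75.08920868  57.53579791] 0.21801800400275712 [-1.0446611  -0.14396044 -1.41968904] [ 0.00524492  0.01837183 -0.01292832]
```

View pics/w9.png

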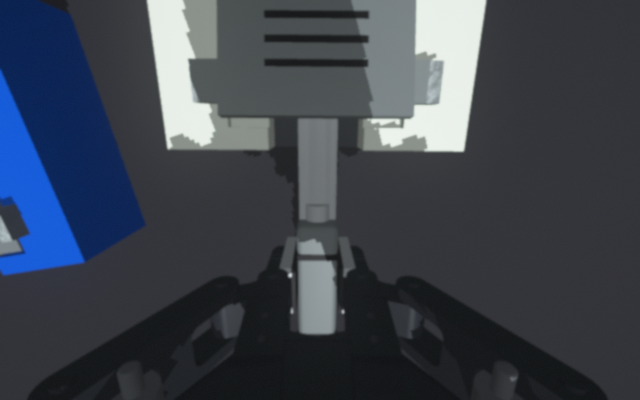

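View pics/d9.png

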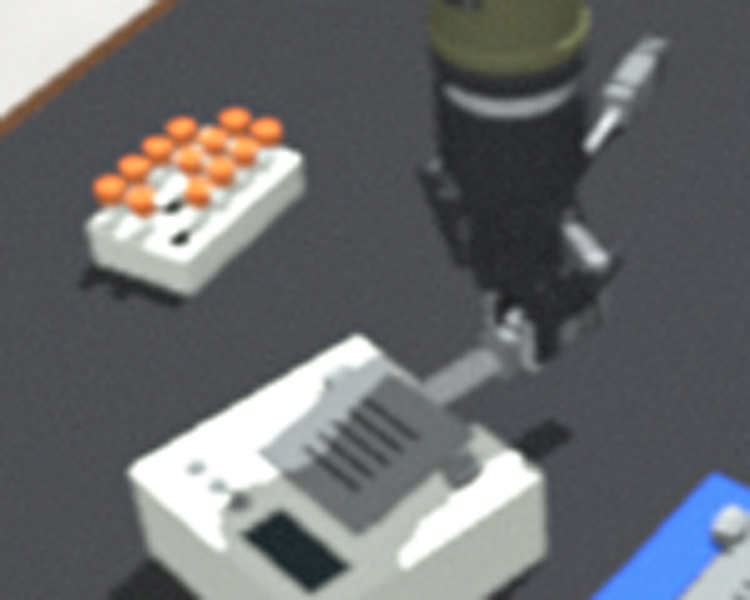

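```bash
python3 -m creep '[[0,0,0.12,0,0,0,1],[0,0,0.12,0,0,0,1],[0,0,0,0,0,0,1]]'
python3 - <<'E'
from cell import *
from h import *
o=get_obs();print(o["eef_pos"],o["gripper_width"],o["ft_force"],o["torque"]);c=read_camera("wrist");c=wristRt(c,o["eef_pos"],o["orientation"]);np.savez("w10.npz",**c);cv2.imwrite("pics/w10.png",c["image"])
P=cloud(c)
for v in(60,80,95,100,104,108,112,116,120,140):print(v,[P[v,u].round(0).tolist() for u in(205,240,280,318,350,390)])
E
```

```text
t: 9.63
eef_pos: [529.9, 74.5, 61.9]
orientation: [[0.317, 0.948, 0.001], [0.948, -0.317, 0.0], [0.0, 0.0, -1.0]]
ft_force: [-0.2, -0.3, -0.4]
gripper_width: 0.219
[529.87900364  74.52473706  61.91847635] 0.2192668503017145 [-0.20468733 -0.293634   -0.35124731] [-0.01669874  0.06349     0.02991211]
60 [[513.0, 183.0, 73.0], [530.0, 175.0, 82.0], [546.0, 170.0, 83.0], [561.0, 165.0, 83.0], [574.0, 161.0, 81.0], [590.0, 155.0, 81.0]]
80 [[509.0, 175.0, 73.0], [527.0, 168.0, 85.0], [543.0, 162.0, 83.0], [558.0, 157.0, 84.0], [571.0, 153.0, 85.0], [587.0, 147.0, 85.0]]
95 [[504.0, 171.0, 66.0], [525.0, 162.0, 86.0], [541.0, 157.0, 85.0], [556.0, 151.0, 85.0], [569.0, 147.0, 86.0], [585.0, 142.0, 86.0]]
100 [[503.0, 169.0, 64.0], [524.0, 160.0, 86.0], [541.0, 154.0, 88.0], [556.0, 150.0, 85.0], [569.0, 145.0, 86.0], [585.0, 140.0, 86.0]]
104 [[502.0, 167.0, 65.0], [524.0, 158.0, 87.0], [540.0, 153.0, 86.0], [555.0, 148.0, 88.0], [568.0, 144.0, 85.0], [584.0, 138.0, 87.0]]
108 [[501.0, 165.0, 65.0], [523.0, 157.0, 88.0], [539.0, 151.0, 88.0], [555.0, 146.0, 87.0], [568.0, 142.0, 86.0], [584.0, 137.0, 86.0]]
112 [[500.0, 164.0, 65.0], [522.0, 156.0, 85.0], [539.0, 150.0, 84.0], [554.0, 145.0, 86.0], [567.0, 140.0, 85.0], [584.0, 135.0, 86.0]]
116 [[500.0, 162.0, 65.0], [515.0, 157.0, 59.0], [533.0, 151.0, 43.0], [553.0, 141.0, 213.0], [572.0, 138.0, 44.0], [590.0, 132.0, 60.0]]
120 [[499.0, 160.0, 65.0], [515.0, 155.0, 60.0], [532.0, 149.0, 43.0], [553.0, 142.0, 82.0], [571.0, 136.0, 44.0], [589.0, 130.0, 59.0]]
140 [[495.0, 151.0, 66.0], [512.0, 145.0, 66.0], [528.0, 138.0, 44.0], [550.0, 133.0, 82.0], [568.0, 125.0, 44.0], [585.0, 121.0, 65.0]]
```

View pics/w10.png

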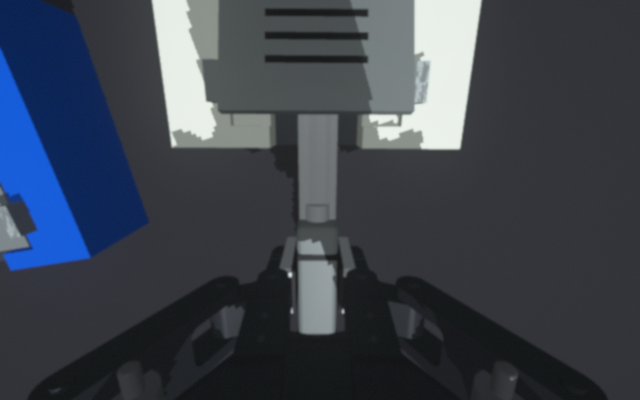

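```bash
python3 -m creep '[[0,0,-0.15,0,0,0,1],[0,0,-0.15,0,0,0,1],[0,0,-0.15,0,0,0,1],[0,0,-0.15,0,0,0,1],[0,0,-0.1,0,0,0,1],[0,0,0,0,0,0,1]]'
python3 - <<'E'
from cell import *
from h import *
o=get_obs();print(o["eef_pos"],o["gripper_width"],o["ft_force"],o["torque"]);c=read_camera("wrist");c=wristRt(c,o["eef_pos"],o["orientation"]);np.savez("w11.npz",**c);cv2.imwrite("pics/w11.png",c["image"])
P=cloud(c)
for v in(40,60,80,100,110,116,120,124,128,132,140):print(v,[P[v,u].round(0).tolist() for u in(240,280,318,350,390)])
E
```

```text
t: 10.18
eef_pos: [529.3, 74.4, 46.9]
orientation: [[0.317, 0.948, -0.001], [0.948, -0.317, -0.0], [-0.001, -0.001, -1.0]]
ft_force: [-0.6, 0.7, -0.6]
gripper_width: 0.218
[529.29769723  74.43752553  46.88612532] 0.21772195036582304 [-0.61982962  0.73915174 -0.57125513] [0.01311647 0.02589802 0.0118945 ]
40 [[534.0, 179.0, 79.0], [548.0, 174.0, 79.0], [562.0, 169.0, 79.0], [573.0, 165.0, 79.0], [588.0, 161.0, 79.0]]
60 [[532.0, 172.0, 81.0], [546.0, 167.0, 81.0], [560.0, 162.0, 80.0], [571.0, 158.0, 81.0], [585.0, 154.0, 82.0]]
80 [[529.0, 165.0, 84.0], [543.0, 160.0, 82.0], [557.0, 155.0, 83.0], [569.0, 152.0, 82.0], [583.0, 147.0, 84.0]]
100 [[527.0, 158.0, 85.0], [541.0, 153.0, 85.0], [555.0, 149.0, 84.0], [566.0, 145.0, 85.0], [581.0, 140.0, 85.0]]
110 [[526.0, 155.0, 86.0], [540.0, 150.0, 86.0], [554.0, 145.0, 86.0], [565.0, 141.0, 86.0], [580.0, 136.0, 86.0]]
116 [[518.0, 155.0, 60.0], [534.0, 150.0, 43.0], [553.0, 143.0, 66.0], [569.0, 138.0, 44.0], [585.0, 133.0, 60.0]]
120 [[518.0, 153.0, 60.0], [534.0, 148.0, 43.0], [553.0, 142.0, 66.0], [569.0, 136.0, 42.0], [585.0, 131.0, 61.0]]
124 [[517.0, 152.0, 60.0], [533.0, 146.0, 43.0], [552.0, 140.0, 66.0], [568.0, 134.0, 43.0], [585.0, 129.0, 59.0]]
128 [[518.0, 150.0, 66.0], [532.0, 144.0, 44.0], [552.0, 138.0, 65.0], [568.0, 132.0, 43.0], [583.0, 128.0, 65.0]]
132 [[517.0, 148.0, 66.0], [532.0, 142.0, 44.0], [551.0, 137.0, 67.0], [567.0, 130.0, 42.0], [582.0, 126.0, 65.0]]
140 [[515.0, 145.0, 65.0], [530.0, 138.0, 43.0], [550.0, 133.0, 66.0], [552.0, 141.0, 198.0], [582.0, 122.0, 64.0]]
```

View pics/w11.png

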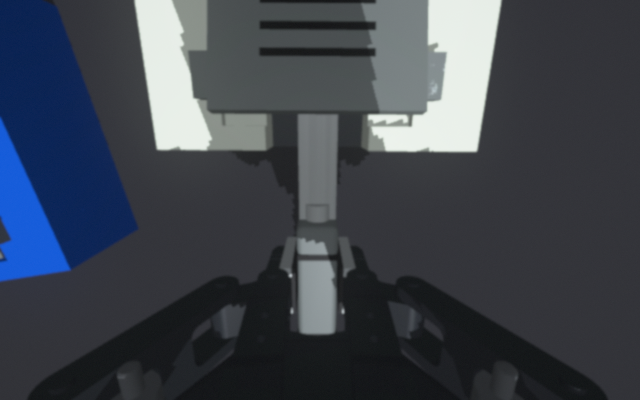

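```bash
python3 -m creep '[[-0.15,-0.45,0,0,0,0,1],[-0.25,-0.75,0,0,0,0,1],[-0.3,-0.9,0,0,0,0,1],[-0.3,-0.9,0,0,0,0,1],[-0.3,-0.9,0.5,0,0,0,1],[-0.17,-0.93,0.8,0,0,0.2,1],[-0.17,-0.93,0.7,0,0,0.24,1],[-0.17,-0.93,0.5,0,0,0.24,1]]'; python3 -m creep '[[-0.17,-0.93,0,0,0,0.24,1],[-0.17,-0.93,0,0,0,0.24,1],[-0.17,-0.93,0,0,0,0.24,1],[-0.17,-0.93,0,0,0,0.24,1],[-0.17,-0.93,0,0,0,0.24,1],[-0.17,-0.93,0,0,0,0.24,1],[-0.17,-0.93,0,0,0,0.24,1],[-0.17,-0.93,0,0,0,0.24,1]]'
```

```text
t: 10.9
eef_pos: [493.1, -61.1, 98.6]
orientation: [[0.238, 0.971, 0.001], [0.971, -0.238, -0.001], [-0.001, 0.001, -1.0]]
ft_force: [0.9, -0.0, -0.7]
gripper_width: 0.221
t: 11.57
eef_pos: [465.3, -209.9, 97.7]
orientation: [[0.01, 1.0, -0.0], [1.0, -0.01, -0.001], [-0.001, -0.0, -1.0]]
ft_force: [0.3, -0.1, -1.0]
gripper_width: 0.223
```

```bash
python3 -m creep '[[0.05,-0.9,0,0,0,0.3,1],[0.05,-0.9,0,0,0,0.25,1],[0,0,-0.9,0,0,0,1],[0,0,-1,0,0,0,1],[0,0,-1,0,0,0,1],[0,0,-1,0,0,0,1],[0,0,-0.6,0,0,0,1],[0,0,0,0,0,0,1]]'
```

```text
t: 12.23
eef_pos: [466.1, -244.1, 5.5]
orientation: [[-0.055, 0.998, -0.004], [0.998, 0.055, 0.001], [0.001, -0.004, -1.0]]
ft_force: [-0.2, -0.1, -0.6]
gripper_width: 0.22
```

```bash
python3 -m creep '[[0,0,-0.2,0,0,0,1],[0,0,-0.15,0,0,0,1],[0,0,-0.1,0,0,0,1],[0,0,0,0,0,0,1]]';  python3 -m creep '[[0,0,-0.04,0,0,0,1],[0,0,0,0,0,0,1]]'
```

```text
t: 12.57
eef_pos: [468.5, -244.4, -1.2]
orientation: [[-0.055, 0.998, 0.001], [0.998, 0.055, -0.0], [-0.0, 0.001, -1.0]]
ft_force: [0.4, -0.4, -1.2]
gripper_width: 0.223
t: 12.73
eef_pos: [468.5, -244.3, -1.9]
orientation: [[-0.055, 0.998, 0.001], [0.998, 0.055, -0.0], [-0.0, 0.001, -1.0]]
ft_force: [0.4, 0.0, -1.4]
gripper_width: 0.217
```

```bash
python3 -m creep '[[0,0,-0.08,0,0,0,1],[0,0,0,0,0,0,1]]';  python3 -m creep '[[0,0,-0.06,0,0,0,1],[0,0,0,0,0,0,1]]'
```

```text
t: 12.9
eef_pos: [468.3, -244.2, -3.9]
orientation: [[-0.055, 0.998, 0.0], [0.998, 0.055, -0.0], [-0.0, 0.0, -1.0]]
ft_force: [0.3, -0.1, -0.5]
gripper_width: 0.22
t: 13.07
eef_pos: [468.4, -244.2, -5.1]
orientation: [[-0.055, 0.998, 0.0], [0.998, 0.055, -0.0], [-0.0, 0.0, -1.0]]
ft_force: [1.0, 1.0, 0.1]
gripper_width: 0.226
```

Down at the same height as when it was picked up; release and rise.

```bash
python3 -m creep '[[0,0,0,0,0,0,0.7],[0,0,0,0,0,0,0.5],[0,0,0,0,0,0,0],[0,0,0,0,0,0,0],[0,0,0,0,0,0,0],[0,0,0,0,0,0,0],[0,0,0,0,0,0,0]]'; python3 -m creep '[[0,0,0.3,0,0,0,0],[0,0,0.8,0,0,0,0],[0,0,1,0,0,0,0],[0,0,1,0,0,0,0],[0,0,1,0,0,0,0],[0,0,1,0,0,0,0],[0,0,1,0,0,0,0],[0,0,1,0,0,0,0]]'
python3 - <<'E'
from cell import *
from h import *
o=get_obs();print(o["eef_pos"],o["gripper_width"],o["ft_force"])
for n,b in(("scene",(160,140,410,300,3)),("side",(190,90,390,250,4))):
    c=read_camera(n);crop(c,*b,f"pics/{n}12.png");P=cloud(c)
    th=np.radians(71.4);U=np.array([[np.cos(th),np.sin(th)],[-np.sin(th),np.cos(th)]])
    for x in(-36,-20,0,25):
        X=np.array([564,179.4])+U.T@np.array([x,0]); 
        u,v=proj(c,[*X,65+(40-x)*.23]).round().astype(int);print(n,x,P[v,u].round(1))
c=read_camera("wrist");cv2.imwrite("pics/w12.png",c["image"])
E
```

```text
t: 13.65
eef_pos: [468.3, -244.1, -5.1]
orientation: [[-0.055, 0.998, 0.0], [0.998, 0.055, 0.0], [0.0, 0.0, -1.0]]
ft_force: [0.7, 0.3, -0.2]
gripper_width: 1.0
t: 14.32
eef_pos: [467.9, -244.1, 138.4]
orientation: [[-0.055, 0.998, -0.0], [0.998, 0.055, -0.0], [-0.0, -0.0, -1.0]]
ft_force: [0.4, -0.6, -0.3]
gripper_width: 0.999
[ 467.89313718 -244.09912299  138.373158  ] 0.998513588618999 [ 0.35565666 -0.58979944 -0.31482472]
scene -36 [556.3 147.5  87.2]
scene -20 [560.7 160.9  83.5]
scene 0 [566.9 180.7  77.4]
scene 25 [575.1 203.9  71.7]
side -36 [550.1 150.2  87.9]
side -20 [555.  162.8  82.1]
side 0 [563.  180.   75.7]
side 25 [571.8 205.2  68.9]
```

View pics/scene12.png

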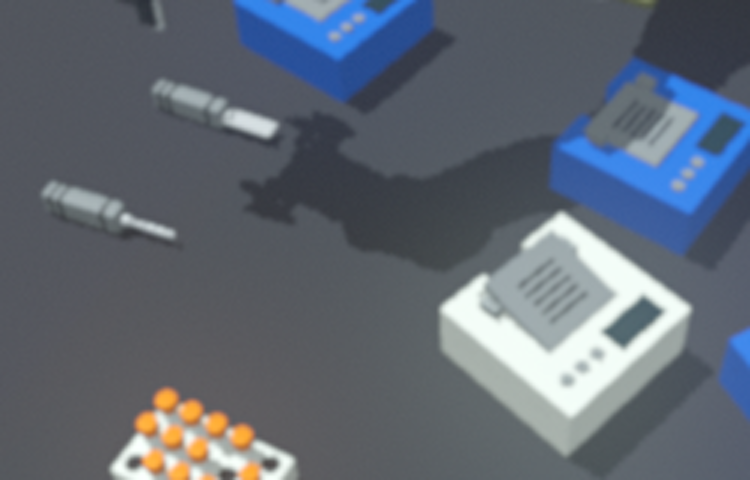

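View pics/side12.png

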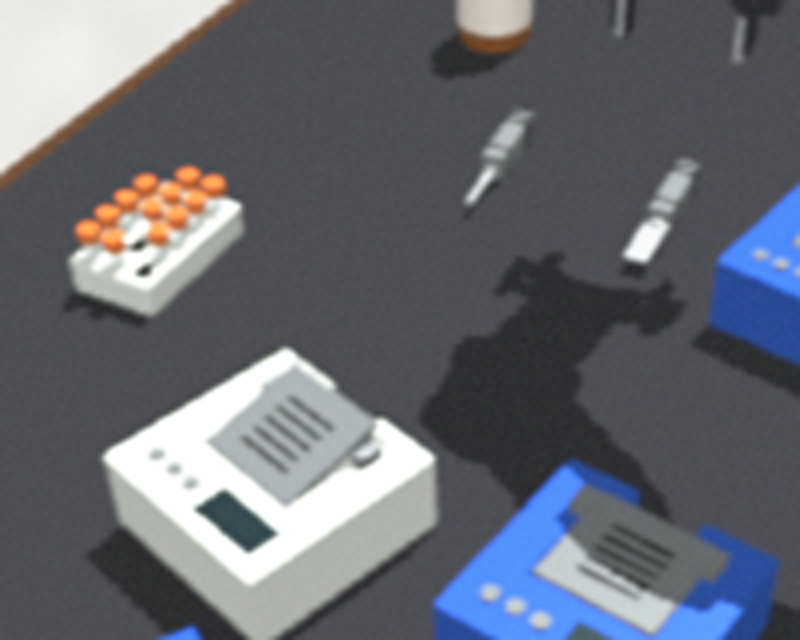

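View pics/w12.png

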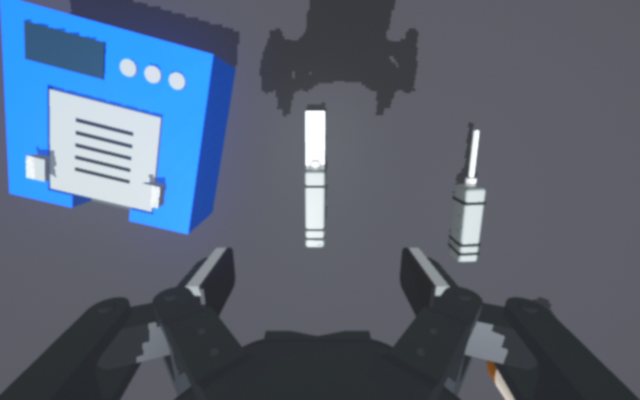

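The pictures show the cover tilted on both catches (scene 550,290; side 295,430). The opener lies flat (scene 215,110), the probe hasn't moved, and the gripper is clear of everything.

```bash
python3 -m creep '[[0,0,0,0,0,0,0],[0,0,0,0,0,0,0],[0,0,0,0,0,0,0]]'; python3 -c "
from cell import *
print(hand_in())"
```

```text
t: 14.72
eef_pos: [467.5, -243.9, 136.0]
orientation: [[-0.055, 0.998, -0.002], [0.998, 0.055, 0.001], [0.001, -0.002, -1.0]]
ft_force: [-0.7, -0.0, 0.3]
gripper_width: 0.998
the job is handed in; nothing more can be done
None
```

I picked up the flat-bladed opener and slid its blade level into the white unit's notch, about 10 mm under the cover. I then lifted the front edge until it sprang past both catches, laid the opener back near its starting spot, and handed in at about 14.7 s.

**Last checks:**
- **Cover:** it rests tilted, with the top of its front edge at about 86–88 mm against 65 mm seated, and the slope is about 13–15°. It held that height after the blade was lowered away and withdrawn.
- **Opener and probe:** the opener lies flat on the bench. The probe looks unmoved.
- **Gripper:** it is open, about 100 mm above the bench, and touching nothing. It never touched the cover, and the largest force I read was about 5.6 N.

**One disagreement:** the first close shut above the handle without touching it. In the wrist depth image the fingertips sat about 34 mm further back from the TCP than the description says. I reopened, went down by that amount, and the second grasp held.

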